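Index and lock the modelling turntable

TASK

Turn the modelling turntable by its upright handle until the mark with three bars is centred in the window of the grey bridge plate. Then take the taper pin from its wooden rest and push it down through the hole in the bridge plate and the hole in the wheel, fully home, so that it pulls the wheel into line and its collar sits flat on the plate; let go and leave the other things on the bench where they are.

Things in the scene. Friction and masses are not known exactly. Their poses are not given: they have to be found in the camera images.
- wheel (a joint): Angle of the turntable wheel about its vertical axle, rad, growing counter-clockwise seen from above. 0 = three-bar mark in the middle of the window and the wheel's hole exactly under the bridge plate's hole. Stops at -2.5 and +0.6; starts between -2.2 and -0.7, so it must be turned counter-clockwise. It stays where it is left (friction 0.15 N m).
- axle (a point): On the fixed axle, level with the wheel's top, 66 mm above the bench. x axis: level, from the axle to the window; z up. Wheel: aluminium disc 180 mm in diameter, 12 mm thick, with three square lobes 120 degrees apart reaching 128 mm from the axle. A fired-clay tile 88 mm across, studs to 83 mm above the bench, is fixed on its middle. The stand is bolted down.
- turn_handle (a point): Grip point of the wheel's upright round wooden handle: 20 mm in diameter, standing up from the wheel's top to 136 mm above the bench, 70 mm from the axle, on the side of the wheel opposite the three-bar mark. This point is 112 mm above the bench, 24 mm below the handle's top. It goes round with the wheel.
- mark (a point): Middle of the three-bar mark on the wheel's top, 78 mm from the axle: three dark radial bars, each 20 x 6 mm, 26 mm wide over all. Goes round with the wheel. The other two lobes have one bar (next counter-clockwise) and two bars. Each lobe has a 24 mm through hole beyond its mark, 112 mm from the axle.
- window (a point): Middle of the window at the top face of the fixed grey bridge plate (82 mm above the bench), 79 mm from the axle. Window 38 mm across, 28 mm radially. The plate reaches from 58 to 150 mm from the axle, is 70 mm wide and 10 mm thick, lies 6 mm above the wheel and is carried by an upright at its outer end.
- lock_hole (a point): Centre of the round 24 mm through hole in the bridge plate, at its top face (82 mm above the bench), 112 mm from the axle, straight out beyond the window. The wheel's 24 mm hole comes under it at wheel angle 0; below the wheel the air is free down to the stand's foot, 12 mm above the bench.
- pin_grip (a point): Middle of the round wooden handle of the loose taper pin: handle 26 mm in diameter, 30 mm up and down from here; whole pin 126 mm long, about 0.25 kg. At the start it stands upright in a 26 mm hole of a fixed wooden rest block 75 x 75 x 70 mm high, collar on the block's top, handle all above it. z: the pin's axis, up to the handle's end.
- pin_shoulder (a point): On the pin's axis at the underside of its collar (collar 38 mm in diameter, 6 mm thick), 36 mm below pin_grip. When the pin is fully home this lies at lock_hole. Below the collar comes a steel shank 22 mm in diameter and 30 mm long, then a 30 mm long taper down to 8 mm at the tip.
- pin_tip (a point): Tip of the pin, 60 mm below the underside of the collar.
- brush_pot_mid (a point): White pot (80 mm across, 90 mm high) of brushes reaching to about 210 mm; this point is on its axis 50 mm above the bench. A bystander.
- mug_mid (a point): Dark blue mug, 84 mm across, 105 mm high, with a handle; this point is on its axis 50 mm above the bench. A bystander.
- spray_mid (a point): White plastic bottle with black cap, 68 mm across, 170 mm high; this point is on its axis 50 mm above the bench. A bystander.
Things that resemble listed ones, but are neither listed nor needed, are in the scene too. There is more than one size of the part that bears pin_grip; the job needs the middle-sized.

How it is judged:
On the way, in this order (a step that is already met when the one before it is completed fails the run):
1. the wheel is turned until the three-bar mark shows whole in the window (within 0.08 rad), the pin not yet in the plate (value of joint wheel between -0.08 and 0.08 rad and not (horizontal distance between pin_tip and lock_hole below 0.012 m and z of pin_tip in the frame of lock_hole below -0.003 m)), for 0.2 s.
2. the taper pin is fully home through plate and wheel (horizontal distance between pin_shoulder and lock_hole below 0.004 m and horizontal distance between pin_tip and lock_hole below 0.006 m and z of pin_shoulder in the frame of lock_hole below 0.003 m), for 0.2 s.
At the end, for the whole second after the job is handed in: The wheel rests within 0.035 rad of the three-bar position, and the taper pin stands released through both holes: collar within 3 mm of the plate's top and 4 mm of the hole's centre, tip within 6 mm of the hole's axis (all of step 2 and value of joint wheel between -0.035 and 0.035 rad and velocity of joint wheel between -0.05 and 0.05 rad/s); the robot touches nothing.
It fails at once if a bystander (brush pot, mug or bottle) is moved by more than 40 mm (distance of any of brush_pot_mid, mug_mid, spray_mid from where it was at the start of the episode above 0.04 m).
It also fails if it takes over 64 s, if anything falls off the work surface, if the arm or the gripper's body presses on something with over 40 N, if the wrist force passes 120 N, or if a joint passes its speed limit or range.

ROBOT

A 7-joint arm with a two-finger parallel gripper is mounted at the origin on the work surface. World frame = base frame: x ahead of the robot, y to its left, z up, the work surface at z = 0. Lengths are in m, angles in rad, forces in N, time in s.
With the tool pointing down it reaches from about 0.4 to 0.75 m from the base axis. Payload 19.5 kg.
Tool frame: the origin (TCP) lies between the finger pads; the fingertips stand 25 mm ahead of it and the grasp point (between the pads) lies 6 mm ahead of it (arm.tcp_to_tips is the distance from the TCP to the fingertips, in m); z points along the fingers, y is the line along which they close (so a half turn about z gives the same grasp; the last joint's range is limited). The gripper opens to 85 mm and grips with 20 to 120 N. Pads are 22 mm wide; open, the fingers measure 114 mm over their backs; the gripper's body (76 mm by 85 mm) begins 54 mm behind the grasp point. The pads swing forward as they close: fully open they stand 13 mm farther back than shut.
Start: joints at [1.219, 0.707, -0.028, 1.485, 0.022, 0.951, -0.075], TCP at [0.175, -0.548, 0.256] pointing down, gripper open.
Joint ranges: [-2.71, 2.71], [-0.32, 2.16], [-1.57, 1.52], [0, 2.45], [-1.46, 4.6], [0, 2.02], [-2.83, 2.83]. Speed limits (rad/s): [1.89, 1.89, 2.57, 2.57, 3.01, 3.01, 3.01].

INTERFACE

Orientations are given as a unit quaternion [w, x, y, z].
In Python, from plant import arm gives the robot as it stands.
- The arm moves only by the tool play_rows, never from a script. Its arguments are lists of equal length, an entry for each row: "hand": the closure, from 0 (fully open) to 1 (shut); "linear": the shift along the tool's x, y, z normalised to -1 to 1, where 1 is 50 cm, a list of three; "rot": the turn, a rotation vector about the tool's x, y, z normalised to -1 to 1, where 1 is pi/2 rad, a list of three. In form: {"hand": [hand, ...], "linear": [[tx, ty, tz], ...], "rot": [[rx, ry, rz], ...]}. A call has 1 to 10 rows; each row is the pose to reach, as a shift and turn from the pose commanded when the call began, along the tool's axes at that moment; what a row does not reach only later rows make up. A row lasts 1/12 s, in which the tool goes at most 41.7 mm and 7.16 degrees, less where a joint would pass 70% of its speed; a pose out of reach is approached as far as the arm can. A call with a number of a shift or a turn outside -1 to 1 is refused whole. A call with a gripper value outside its range is refused whole. The fingers move at their own pace and stop on an object; "squeeze" is the grip in N (left out, the last holds). Time passes only in rows, so rows that repeat a pose let the fingers close. It gives the time, the measured TCP pose, the force, the opening and the grip force at its end, in the units of the state.
- arm.read_state(): the state, without advancing time (a new reading comes with each control period).
- arm.camera(name): name is "scene" or "top" or "wrist"; returns a dict with "frame" (420x560x3 uint8, red, green, blue), "fx", "fy", "cx", "cy" (pixels), "position" and "rotation" of the camera in the world; the wrist camera has in their place "T_tool_cam" (4x4, takes a point from camera to tool coordinates, whose origin is the TCP and whose axes are the flange's). Camera axes: x right, y up, looking along -z (the intrinsics and any distortion apply to the point x, -y, -z); pixel columns grow to the right and rows downward; lengths in m; the calibration is good to about 2 mm. A picture is of the moment at which its call begins: read the wrist's pose just before it. There is no depth.
- arm.job_done(): hands the job in; it is judged then, once.
The state is a dict: "clock": time; "joints": joint angles; "dq": joint speeds; "effort": joint torques, N m; "tcp_pos": TCP position; "eef_rot": TCP orientation; "ft_force": force on the tool from outside, world axes, zero at the start; "moment": the same for the moment, N m; "width": opening from 0.0 (shut) to 1.0 (fully open); "grip_force": force on a finger pad.
Only numpy, scipy, OpenCV 4.12 (cv2) and the standard library are available. Lean on these libraries where they do the work, as an engineer would, in place of code of your own. Each camera call takes 0.05 s, during which the arm holds its last target. There are 200 camera calls.

## Working session

There is one attempt and no reset: what is moved stays moved. The work goes in short steps, Python scripts to look and compute and a tool call to move; the robot and the scene stay as the last step left them, time stands still between calls to the robot, and variables do not carry over. Pictures are saved under pics/ and viewed, at most 13 in all, crops included, and the job is handed in when it is done.

Besides the shell and the picture viewer there is one more tool, called after "Emit:" as name(argument=value, ...), one argument or row to a line, values as JSON. play_rows: Moves the arm, as the interface text tells. Scaled input: -1 to 1 covers 50 cm each way for a shift and pi/2 rad each way for a turn. Its arguments: {"type":"object","properties":{"hand":{"type":"array","items":{"type":"number"}},"linear":{"type":"array","items":{"type":"array","items":{"type":"number","minimum":-1,"maximum":1}}},"rot":{"type":"array","items":{"type":"array","items":{"type":"number","minimum":-1,"maximum":1}}},"squeeze":{"type":"number"}},"required":["hand","linear","rot"]}

```bash
mkdir -p pics; ls; python3 - <<'E'
from plant import arm
import cv2,numpy as np
s=arm.read_state();print({k:np.round(v,3).tolist() for k,v in s.items()})
for n in("scene","top"):
    c=arm.camera(n);cv2.imwrite(f"pics/{n}0.png",c["frame"][:,:,::-1])
    print({k:(np.round(v,4).tolist()) for k,v in c.items() if k!="frame"})
E
```

```text
pics
{'clock': 0.0, 'joints': [1.219, 0.707, -0.028, 1.485, 0.022, 0.951, -0.076], 'dq': [-0.001, 0.001, -0.002, 0.0, 0.001, 0.001, -0.001], 'effort': [-0.0, -88.323, 1.234, -23.617, 0.017, 0.007, -0.0], 'tcp_pos': [0.175, -0.547, 0.256], 'eef_rot': [-0.001, 0.988, 0.154, -0.0], 'ft_force': [0.183, 0.309, -0.283], 'moment': [0.02, 0.008, 0.002], 'grip_force': 0.0, 'width': 0.997}
{'fx': 394.592, 'fy': 394.592, 'cx': 280.8099, 'cy': 207.6802, 'position': [1.0655, 0.2777, 0.7896], 'rotation': [0.4644, 0.1687, 0.3037, 0.8147]}
{'fx': 390.0055, 'fy': 390.0055, 'cx': 284.4885, 'cy': 207.0396, 'position': [0.3314, -0.025, 1.2462], 'rotation': [0.714, 0.0592, -0.0586, -0.6952]}
```

View pics/scene0.png

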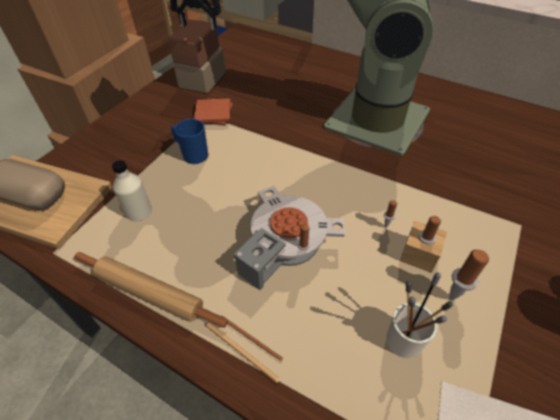

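View pics/top0.png

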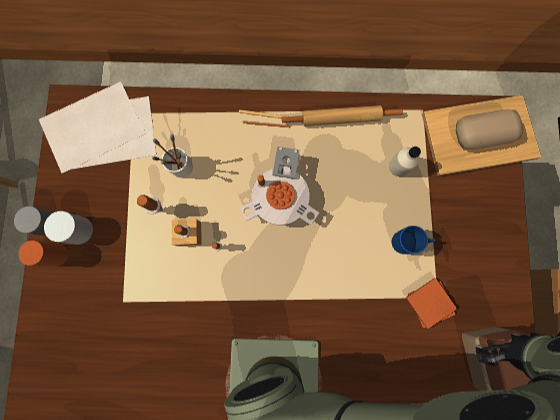

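The scene view shows three pins: small at (391,210), one in the wooden block at (432,228), and large at (475,265). In the top view they are at (216,245), (181,229) and (148,202). I choose the one in the rest block. The wheel is at about (281,196) in the top view, its handle at (261,180) and the bridge at (287,162).

```bash
cat > h.py <<'E'
import numpy as np,cv2
from scipy.spatial.transform import Rotation as R
def q(w): return R.from_quat(np.roll(w,-1))
def pose(c,s=None):
    if "T_tool_cam" in c:
        T=np.array(c["T_tool_cam"]);r=q(s["eef_rot"]).as_matrix()
        return np.array(s["tcp_pos"])+r@T[:3,3], r@T[:3,:3]
    w=np.array(c["rotation"]);return np.array(c["position"]),(w if w.ndim==2 else q(w).as_matrix())
def hit(c,u,v,z,s=None):
    p,r=pose(c,s);d=r@np.array([(u-c["cx"])/c["fx"],-(v-c["cy"])/c["fy"],-1]);return p+d*(z-p[2])/d[2]
def proj(c,P,s=None):
    p,r=pose(c,s);a=r.T@(np.array(P)-p);return np.array([c["cx"]-c["fx"]*a[0]/a[2],c["cy"]+c["fy"]*a[1]/a[2]])
E
python3 - <<'E'
from plant import arm
from h import *
c=arm.camera("top");f=c["frame"]
a=cv2.resize(f[135:260,125:335],None,fx=3.8,fy=3.8,interpolation=cv2.INTER_CUBIC)
cv2.imwrite("pics/topcrop.png",a[:,:,::-1])
for n,u,v,z in[("axle",281,196,.083),("handle",261,180,.136),("bridge",287,160,.082),("pin",181,229,.136),("big",148,202,.15),("small",216,245,.06),("pot",175,160,.09)]:print(n,hit(c,u,v,z).round(3))
E
```

```text
axle [ 0.561 -0.01   0.083]
handle [0.596 0.049 0.136]
bridge [ 0.675 -0.025  0.082]
pin [0.447 0.272 0.136]
big [0.52  0.368 0.15 ]
small [0.409 0.183 0.06 ]
pot [0.663 0.318 0.09 ]
```

View pics/topcrop.png

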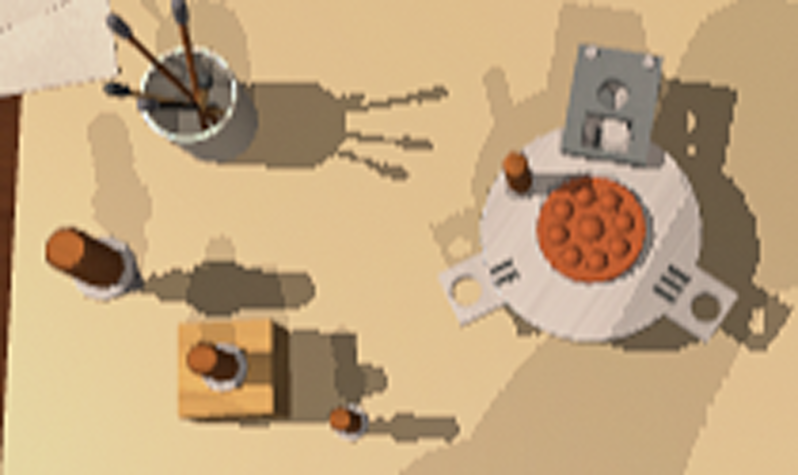

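The crop shows the bridge window at (605,133) and its hole at (612,95). The three-bar lobe hole is at (707,307), the turntable handle top at (514,157), and the middle-sized pin's handle top at (202,358), in the block. The big pin (65,243) and small pin (343,418) stand loose, so the block pin is confirmed.

```bash
python3 - <<'E'
from plant import arm
from h import *
c=arm.camera("top")
g=lambda u,v,z:hit(c,125+(u+.5)/3.8-.5,135+(v+.5)/3.8-.5,z)
P={}
for n,u,v,z in[("axle",592,229,.081),("window",605,133,.08),("hole",612,94,.08),("mark",672,284,.066),("lobe3",707,306,.064),("lobe2",466,289,.064),("htop",514,155,.136),("pintop",202,357,.136),("collar",226,366,.073)]:
    P[n]=g(u,v,z);print(n,P[n].round(4))
a=P["axle"]
for n in P: d=P[n]-a;print(n,np.hypot(d[0],d[1]).round(4),np.arctan2(d[1],d[0]).round(3))
# scene camera check
s=arm.camera("scene")
for n in P: print(n,proj(s,P[n]).round(0))
print(proj(s,[*P["pintop"][:2],.106]))
f=s["frame"];m=cv2.inRange(cv2.cvtColor(f,cv2.COLOR_RGB2HSV),(0,110,40),(12,255,255))
n,l,st,ce=cv2.connectedComponentsWithStats(m)
for i in range(1,n):
    if st[i,4]>60 and 180<ce[i][0]<520 and ce[i][1]>170: print(st[i],ce[i].round(1))
E
```

```text
axle [ 0.5646 -0.0081  0.081 ]
window [ 0.6444 -0.0164  0.08  ]
hole [ 0.6773 -0.0212  0.08  ]
mark [ 0.5241 -0.0737  0.066 ]
lobe3 [ 0.5072 -0.1023  0.064 ]
lobe2 [0.5159 0.0925 0.064 ]
htop [0.61   0.0528 0.136 ]
pintop [0.4476 0.2817 0.136 ]
collar [0.4475 0.2795 0.073 ]
axle 0.0 0.0
window 0.0803 -0.103
hole 0.1135 -0.116
mark 0.0771 -2.124
lobe3 0.1103 -2.118
lobe2 0.1117 2.022
htop 0.076 0.93
pintop 0.3125 1.955
collar 0.3105 1.957
axle [288. 218.]
window [266. 241.]
hole [256. 251.]
mark [273. 200.]
lobe3 [267. 192.]
lobe2 [336. 226.]
htop [302. 227.]
pintop [433. 219.]
collar [425. 236.]
[429.55883912 227.22375093]
[387 201  10  16  88] [391.3 208.1]
[271 208  38  39 992] [290.4 224.1]
[423 216  17  24 227] [431.2 227.4]
[458 250  30  34 591] [472.7 266.4]
[195 307  87  53 467] [228. 326.]
[409 307  25  26 102] [415.6 322.7]
```

```bash
cat >> h.py <<'E'
def go(s,P,yaw):
    """normalised shift/turn from state s to TCP P, tool down, tool-y at world yaw"""
    r0=q(s["eef_rot"]);y=np.array([np.cos(yaw),np.sin(yaw),0]);z=np.array([0,0,-1.])
    r1=R.from_matrix(np.c_[np.cross(y,z),y,z])
    return (r0.inv().apply(np.array(P)-s["tcp_pos"])/.5).round(3).tolist(),((r0.inv()*r1).as_rotvec()/(np.pi/2)).round(3).tolist()
E
python3 - <<'E'
from plant import arm
from h import *
s=arm.read_state()
print(go(s,[.39,-.25,.256],-.9)); print(go(s,[.601,.051,.22],-.55))
E
```

```text
([0.59, -0.436, 0.0], [-0.0, -0.0, -0.23])
([1.176, -0.88, 0.073], [-0.0, -0.0, -0.453])
```

Emit:
play_rows(
  hand=[0,0,0,0,0,0,0,0,0,0],
  linear=[
    [0.07,-0.05,0],
    [0.14,-0.1,0],
    [0.21,-0.155,0],
    [0.28,-0.21,0],
    [0.35,-0.26,0],
    [0.42,-0.31,0],
    [0.49,-0.36,0],
    [0.56,-0.41,0],
    [0.59,-0.44,0],
    [0.59,-0.44,0],
  ],
  rot=[
    [0,0,-0.02],
    [0,0,-0.05],
    [0,0,-0.08],
    [0,0,-0.11],
    [0,0,-0.14],
    [0,0,-0.17],
    [0,0,-0.2],
    [0,0,-0.22],
    [0,0,-0.23],
    [0,0,-0.23],
  ],
)

```text
clock: 1.08
tcp_pos: [0.3926, -0.2424, 0.2564]
eef_rot: [-0.001, 0.943, 0.334, 0.001]
ft_force: [-0.4, 1.0, 0.2]
width: 1.001
grip_force: 0.0
```

```bash
python3 - <<'E'
from plant import arm
from h import *
s=arm.read_state();print(s["clock"],s["joints"])
print(go(s,[.601,.051,.22],-.55))
E
```

```text
1.0833 [ 0.53688824  0.54343146 -0.08547279  1.8781333   0.06252714  0.72225547
 -0.47367161]
([0.693, -0.194, 0.075], [-0.0, -0.002, -0.217])
```

Emit:
play_rows(
  hand=[0,0,0,0,0,0,0,0,0,0],
  linear=[
    [0.08,-0.022,0.01],
    [0.16,-0.045,0.02],
    [0.24,-0.068,0.03],
    [0.32,-0.09,0.04],
    [0.4,-0.112,0.05],
    [0.48,-0.135,0.06],
    [0.56,-0.158,0.07],
    [0.64,-0.18,0.075],
    [0.693,-0.194,0.075],
    [0.693,-0.194,0.075],
  ],
  rot=[
    [0,0,-0.02],
    [0,0,-0.05],
    [0,0,-0.08],
    [0,0,-0.11],
    [0,0,-0.14],
    [0,0,-0.17],
    [0,0,-0.2],
    [0,0,-0.217],
    [0,0,-0.217],
    [0,0,-0.217],
  ],
)

```text
clock: 1.92
tcp_pos: [0.6019, 0.0491, 0.2179]
eef_rot: [-0.001, 0.873, 0.487, 0.001]
ft_force: [-1.6, 0.1, -1.1]
width: 1.002
grip_force: 0.0
```

```bash
python3 - <<'E'
from plant import arm
from h import *
s=arm.read_state();print(s["clock"],s["joints"])
c=arm.camera("wrist");cv2.imwrite("pics/w1.png",c["frame"][:,:,::-1]);print(c["T_tool_cam"],c["fx"],c["cx"],c["cy"])
print(proj(c,[.601,.051,.136],s))
print(go(s,[.601,.051,.121],-.55))
E
```

```text
1.9167 [-0.07756221  0.79595745 -0.11629477  1.42292729  0.10000422  0.92798806
 -0.77215219]
[[-3.75605741e-04  9.62699895e-01  2.70571192e-01  6.87007979e-02]
 [ 9.99999577e-01  1.34474976e-04  9.09729283e-04  5.90728305e-04]
 [ 8.39411231e-04  2.70571420e-01 -9.62699539e-01 -1.16464579e-01]
 [ 0.00000000e+00  0.00000000e+00  0.00000000e+00  1.00000000e+00]] 327.6197330890161 283.36565331460076 209.75278464460055
[280.17674627 227.92255705]
([0.002, -0.003, 0.194], [-0.001, -0.002, -0.002])
```

View pics/w1.png

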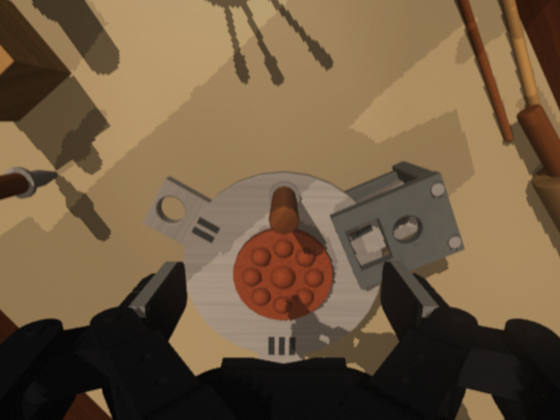

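The wrist view shows the handle top centre at about (285,219), close to the prediction. The tile centre is at (283,274), the plate hole at (407,229), and the three-bar mark at (281,346).

```bash
python3 - <<'E'
from plant import arm
from h import *
s=arm.read_state();c=arm.camera("wrist")
P={n:hit(c,u,v,z,s) for n,u,v,z in[("htop",285,219,.136),("axle",283,275,.082),("hole",407.5,229,.082),("win",370,243,.082),("mark",281.5,346,.066),("lobe2",171,208,.066)]}
for n in P:
    d=P[n]-P["axle"];print(n,P[n].round(4),np.hypot(*d[:2]).round(4),np.arctan2(d[1],d[0]).round(3))
E
```

```text
htop [0.6056 0.0511 0.136 ] 0.0665 0.993
axle [ 0.5692 -0.0046  0.082 ] 0.0 0.0
hole [ 0.677 -0.023  0.082] 0.1093 -0.169
win [ 0.6454 -0.0177  0.082 ] 0.0773 -0.171
mark [ 0.524  -0.0746  0.066 ] 0.0834 -2.145
lobe2 [0.517  0.0919 0.066 ] 0.1098 2.067
```

Emit:
play_rows(
  hand=[0,0,0,0,0,0.6,0.6,0.6,0.6,0.6],
  linear=[
    [0,0,0.06],
    [0,0,0.12],
    [0,0,0.18],
    [0,0,0.192],
    [0,0,0.192],
    [0,0,0.192],
    [0,0,0.192],
    [0,0,0.192],
    [0,0,0.192],
    [0,0,0.192],
  ],
  rot=[
    [0,0,0],
    [0,0,0],
    [0,0,0],
    [0,0,0],
    [0,0,0],
    [0,0,0],
    [0,0,0],
    [0,0,0],
    [0,0,0],
    [0,0,0],
  ],
  squeeze=25,
)

```text
clock: 2.85
tcp_pos: [0.6005, 0.0433, 0.1236]
eef_rot: [0.0, 0.875, 0.485, 0.0]
ft_force: [0.1, 0.6, -0.2]
width: 0.404
grip_force: 0.0
```

Emit:
play_rows(
  hand=[0.9,0.9,0.9,0.9],
  linear=[
    [0,0,0],
    [0,0,0],
    [0,0,0],
    [0,0,0],
  ],
  rot=[
    [0,0,0],
    [0,0,0],
    [0,0,0],
    [0,0,0],
  ],
)

```text
clock: 3.18
tcp_pos: [0.6003, 0.0433, 0.1232]
eef_rot: [0.0, 0.875, 0.485, 0.0]
ft_force: [-1.5, -0.7, 5.9]
width: 0.22
grip_force: 24.2
```

```bash
python3 - <<'E'
from plant import arm
from h import *
s=arm.read_state();print(s["tcp_pos"],s["width"],s["grip_force"])
A=np.array([.566,-.0068]);p=np.array(s["tcp_pos"]);y0=-.55
d=p[:2]-A;print(np.hypot(*d),np.arctan2(d[1],d[0]))
yw=q(s["eef_rot"]).as_matrix()[:,1];y0=np.arctan2(yw[1],yw[0]);print(y0)
t0=np.arctan2(d[1],d[0]);rad=.07
for k in range(1,11):
    t=1.006+.1*k; P=[*(A+rad*np.array([np.cos(t),np.sin(t)])),.1235]
    print(go(s,P,y0+.1*k))
E
```

```text
[0.60031802 0.04331502 0.12318251] 0.22021380718705746 24.183538556098938
0.060739129543541596 0.9703548187691935
-0.5589114490730048
([0.018, -0.018, -0.001], [0.0, -0.0, -0.064])
([0.016, -0.032, -0.001], [0.0, -0.0, -0.127])
([0.013, -0.046, -0.001], [0.0, -0.0, -0.191])
([0.008, -0.059, -0.001], [0.0, -0.0, -0.255])
([0.002, -0.071, -0.001], [0.0, -0.0, -0.318])
([-0.005, -0.083, -0.001], [0.0, -0.0, -0.382])
([-0.014, -0.095, -0.001], [0.0, -0.0, -0.446])
([-0.023, -0.105, -0.001], [0.0, -0.0, -0.509])
([-0.034, -0.114, -0.001], [0.0, -0.0, -0.573])
([-0.045, -0.122, -0.001], [0.0, -0.0, -0.637])
```

Emit:
play_rows(
  hand=[0.9,0.9,0.9,0.9,0.9,0.9,0.9,0.9,0.9,0.9],
  linear=[
    [0.008,-0.016,0],
    [0.013,-0.032,0],
    [0.012,-0.046,0],
    [0.008,-0.059,0],
    [0.002,-0.071,0],
    [-0.005,-0.083,0],
    [-0.014,-0.095,0],
    [-0.023,-0.105,0],
    [-0.034,-0.114,0],
    [-0.045,-0.122,0],
  ],
  rot=[
    [0,0,-0.064],
    [0,0,-0.127],
    [0,0,-0.191],
    [0,0,-0.255],
    [0,0,-0.318],
    [0,0,-0.382],
    [0,0,-0.446],
    [0,0,-0.509],
    [0,0,-0.573],
    [0,0,-0.637],
  ],
)

```text
clock: 4.02
tcp_pos: [0.5386, 0.0493, 0.1229]
eef_rot: [0.004, 0.536, 0.845, -0.003]
ft_force: [27.0, -44.9, -11.7]
width: 0.225
grip_force: 40.1
```

```bash
python3 - <<'E'
from plant import arm
from h import *
s=arm.read_state();print(s["tcp_pos"],s["width"],s["ft_force"])
A=np.array([.566,-.0068]);y0=-.559
d=np.array(s["tcp_pos"])[:2]-A;print(np.hypot(*d),np.arctan2(d[1],d[0]),s["joints"])
yw=q(s["eef_rot"]).as_matrix()[:,1];print(np.arctan2(yw[1],yw[0]))
for k in range(11,21):
    t=1.006+.0995*k; P=[*(A+.07*np.array([np.cos(t),np.sin(t)])),.1235]
    print(go(s,P,y0+.0995*k))
c=arm.camera("top");cv2.imwrite("pics/top2.png",cv2.resize(c["frame"][135:260,205:335],None,fx=4,fy=4)[:,:,::-1])
E
```

```text
[0.53860053 0.04926454 0.12287417] 0.22458485613819193 [ 26.95805607 -44.89269849 -11.71417802]
0.06240163132488006 2.0253735590972775 [ 0.02128269  0.86457107 -0.33582214  1.75131167  0.47450042  0.60597943
 -0.15998502]
0.44050620710940763
([0.015, -0.011, -0.001], [-0.001, 0.006, -0.06])
([0.013, -0.025, -0.001], [-0.001, 0.006, -0.124])
([0.009, -0.038, -0.001], [-0.001, 0.006, -0.187])
([0.005, -0.051, -0.001], [-0.002, 0.006, -0.251])
([-0.001, -0.064, -0.001], [-0.002, 0.006, -0.314])
([-0.008, -0.076, -0.001], [-0.002, 0.006, -0.377])
([-0.016, -0.087, -0.001], [-0.003, 0.006, -0.441])
([-0.026, -0.097, -0.001], [-0.003, 0.006, -0.504])
([-0.036, -0.107, -0.001], [-0.003, 0.006, -0.567])
([-0.047, -0.115, -0.001], [-0.004, 0.006, -0.631])
```

Emit:
play_rows(
  hand=[0.6,0.6,0.6,0.6,0.9,0.9,0.9,0.9,0.9],
  linear=[
    [0,0,0],
    [0,0,0],
    [0,0,0],
    [0,0,0],
    [0,0,0],
    [0,0,0],
    [0,0,0],
    [0,0,0],
    [0,0,0],
  ],
  rot=[
    [0,0,0],
    [0,0,0],
    [0,0,0],
    [0,0,0],
    [0,0,0],
    [0,0,0],
    [0,0,0],
    [0,0,0],
    [0,0,0],
  ],
)

```text
clock: 4.82
tcp_pos: [0.5364, 0.0569, 0.1229]
eef_rot: [-0.0, 0.535, 0.845, 0.0]
ft_force: [-2.8, 3.7, 3.7]
width: 0.224
grip_force: 24.9
```

```bash
python3 - <<'E'
from plant import arm
from h import *
s=arm.read_state();print(s["tcp_pos"],s["width"],s["ft_force"])
A=np.array([.566,-.0068])
d=np.array(s["tcp_pos"])[:2]-A;print(np.hypot(*d),np.arctan2(d[1],d[0]))
yw=q(s["eef_rot"]).as_matrix()[:,1];y0=np.arctan2(yw[1],yw[0]);print(y0)
t0=np.arctan2(d[1],d[0])
for k in range(1,11):
    t=t0+.0995*k; P=[*(A+.07*np.array([np.cos(t),np.sin(t)])),.1235]
    print(go(s,P,y0+.0995*k))
c=arm.camera("top");cv2.imwrite("pics/top2.png",cv2.resize(c["frame"][135:260,205:335],None,fx=4,fy=4)[:,:,::-1])
E
```

```text
[0.53644132 0.0568923  0.12285123] 0.22422305166893267 [-2.78061115  3.72325881  3.69867518]
0.07021698513563175 2.0053018245838574
0.44202329229458887
([-0.001, -0.014, -0.001], [0.0, -0.0, -0.063])
([-0.003, -0.028, -0.001], [0.0, -0.0, -0.127])
([-0.006, -0.041, -0.001], [0.0, -0.0, -0.19])
([-0.011, -0.054, -0.001], [0.0, -0.0, -0.253])
([-0.017, -0.067, -0.001], [0.0, -0.0, -0.317])
([-0.024, -0.079, -0.001], [0.0, -0.0, -0.38])
([-0.032, -0.09, -0.001], [0.0, -0.0, -0.443])
([-0.042, -0.1, -0.001], [0.0, -0.0, -0.507])
([-0.052, -0.11, -0.001], [0.0, -0.0, -0.57])
([-0.063, -0.118, -0.001], [0.0, -0.0, -0.633])
```

View pics/top2.png

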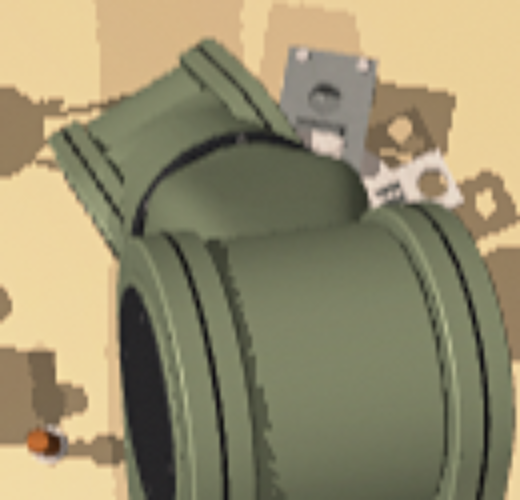

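The wheel has turned about 1 rad. The lobe with bars at (392,185) is nearing the bridge, so I continue along the arc.

Emit:
play_rows(
  hand=[0.9,0.9,0.9,0.9,0.9,0.9,0.9,0.9,0.9,0.9],
  linear=[
    [-0.001,-0.014,0],
    [-0.003,-0.028,0],
    [-0.006,-0.041,0],
    [-0.011,-0.054,0],
    [-0.017,-0.067,0],
    [-0.024,-0.079,0],
    [-0.032,-0.09,0],
    [-0.042,-0.1,0],
    [-0.052,-0.11,0],
    [-0.063,-0.118,0],
  ],
  rot=[
    [0,0,-0.063],
    [0,0,-0.127],
    [0,0,-0.19],
    [0,0,-0.253],
    [0,0,-0.317],
    [0,0,-0.38],
    [0,0,-0.443],
    [0,0,-0.507],
    [0,0,-0.57],
    [0,0,-0.633],
  ],
)

```text
clock: 5.7
tcp_pos: [0.4986, 0.0025, 0.1229]
eef_rot: [0.002, 0.065, 0.998, 0.001]
ft_force: [16.9, -0.7, -13.1]
width: 0.222
grip_force: 25.0
```

Emit:
play_rows(
  hand=[0.9,0.9],
  linear=[
    [0,0,0],
    [0,0,0],
  ],
  rot=[
    [0,0,0],
    [0,0,0],
  ],
)

```text
clock: 5.87
tcp_pos: [0.4986, 0.0023, 0.1229]
eef_rot: [0.002, 0.068, 0.998, 0.001]
ft_force: [13.6, -2.1, -7.6]
width: 0.222
grip_force: 25.4
```

```bash
python3 - <<'E'
from plant import arm
from h import *
s=arm.read_state();print(s["tcp_pos"],s["width"],s["ft_force"])
A=np.array([.566,-.0068])
d=np.array(s["tcp_pos"])[:2]-A;print(np.hypot(*d),np.arctan2(d[1],d[0]))
c=arm.camera("top");a=cv2.resize(c["frame"][135:195,255:325],None,fx=5,fy=5)
c=arm.camera("wrist");a2=cv2.resize(c["frame"],(400,300))
a=cv2.copyMakeBorder(a,0,0,0,0,0);b=np.zeros((300,750,3),np.uint8);b[:,:350]=a;b[:,350:]=a2
cv2.imwrite("pics/chk.png",b[:,:,::-1])
E
```

```text
[0.49857796 0.00226919 0.12290295] 0.22219172795092423 [13.62274884 -2.09397873 -7.64144848]
0.0680292723938466 3.0078815485141366
```

View pics/chk.png

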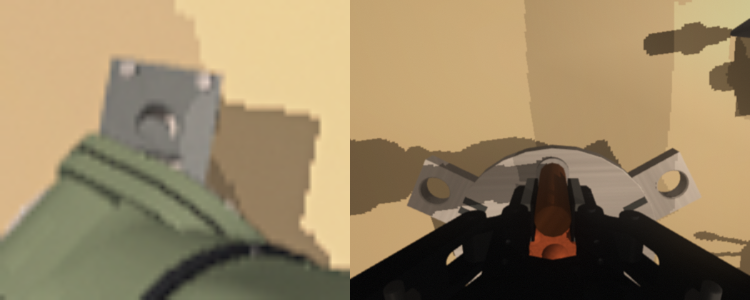

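Still gripped, with the handle at angle 3.008 against a 3.00 goal. I'll release, rise, and look at the window once clear.

Emit:
play_rows(
  hand=[0.5,0.3,0,0,0,0,0,0,0,0],
  linear=[
    [0,0,0],
    [0,0,0],
    [0,0,0],
    [0,0,0],
    [0,0,-0.05],
    [0,0,-0.12],
    [0,0,-0.2],
    [0,0,-0.25],
    [0,0,-0.27],
    [0,0,-0.27],
  ],
  rot=[
    [0,0,0],
    [0,0,0],
    [0,0,0],
    [0,0,0],
    [0,0,0],
    [0,0,0],
    [0,0,0],
    [0,0,0],
    [0,0,0],
    [0,0,0],
  ],
)

```text
clock: 6.8
tcp_pos: [0.4972, 0.0028, 0.2597]
eef_rot: [0.002, 0.068, 0.998, 0.0]
ft_force: [0.3, -0.1, -1.6]
width: 0.996
grip_force: 0.0
```

```bash
python3 - <<'E'
from plant import arm
from h import *
s=arm.read_state();print(s["tcp_pos"],s["width"],s["ft_force"],s["joints"])
print(go(s,[.4475,.281,.24],0))
E
```

```text
[0.49722737 0.00281631 0.25969371] 0.9964513575809244 [ 0.30427925 -0.11098041 -1.58511562] [ 0.35331177  0.67395084 -0.77624418  1.74676825  0.56633189  0.95556868
  0.78412411]
([0.174, 0.538, 0.039], [0.002, 0.001, 0.914])
```

Emit:
play_rows(
  hand=[0,0,0,0,0,0,0,0,0,0],
  linear=[
    [0.017,0.05,0.004],
    [0.034,0.1,0.008],
    [0.05,0.16,0.012],
    [0.07,0.21,0.016],
    [0.09,0.27,0.02],
    [0.104,0.32,0.023],
    [0.122,0.375,0.027],
    [0.14,0.43,0.03],
    [0.156,0.484,0.035],
    [0.174,0.538,0.039],
  ],
  rot=[
    [0,0,0.075],
    [0,0,0.15],
    [0,0,0.225],
    [0,0,0.3],
    [0,0,0.375],
    [0,0,0.45],
    [0,0,0.525],
    [0,0,0.6],
    [0,0,0.675],
    [0,0,0.75],
  ],
)

```text
clock: 7.63
tcp_pos: [0.4461, 0.2821, 0.237]
eef_rot: [0.0, 0.613, 0.79, -0.001]
ft_force: [0.8, -0.0, 0.1]
width: 1.0
grip_force: 0.0
```

Emit:
play_rows(
  hand=[0,0,0,0],
  linear=[
    [0,0,0],
    [0,0,0],
    [0,0,0],
    [0,0,0],
  ],
  rot=[
    [0,0,0.075],
    [0,0,0.15],
    [0,0,0.164],
    [0,0,0.164],
  ],
)

```text
clock: 7.97
tcp_pos: [0.4464, 0.2809, 0.2375]
eef_rot: [0.0, 0.706, 0.708, -0.001]
ft_force: [-0.1, 0.5, 0.5]
width: 1.002
grip_force: 0.0
```

```bash
python3 - <<'E'
from plant import arm
from h import *
s=arm.read_state();print(s["tcp_pos"],s["eef_rot"],s["joints"])
c=arm.camera("wrist");print(proj(c,[.4476,.281,.136],s))
t=arm.camera("top");sc=arm.camera("scene")
b=np.zeros((600,800,3),np.uint8)
b[:300,:400]=cv2.resize(c["frame"],(400,300));b[:300,400:]=cv2.resize(t["frame"][140:200,250:330],(400,300))
b[300:,:]=cv2.resize(sc["frame"][180:300,220:380],(800,600))[100:400]
cv2.imwrite("pics/chk2.png",b[:,:,::-1])
h=cv2.cvtColor(c["frame"],cv2.COLOR_RGB2HSV);m=cv2.inRange(h,(0,130,40),(11,255,255))
n,l,st,ce=cv2.connectedComponentsWithStats(m)
for i in range(1,n):
    if st[i,4]>100: print(st[i],ce[i].round(1))
E
```

```text
[0.44639409 0.28087174 0.2375025 ] [ 2.16854059e-04  7.06374561e-01  7.07837845e-01 -7.19036107e-04] [-0.46970902  0.66857371 -0.28024806  1.67984853  0.23573917  0.82783327
 -0.85109618]
[284.62591785 219.36503482]
[    0     0   118   329 27794] [ 46.1 175.3]
[ 369   21   91   73 3739] [422.1  55.1]
[269 182  33  48 925] [285.6 208.8]
[232 277  22  37 424] [242.6 297.4]
[  64  389   49   31 1006] [ 88.7 407.1]
```

View pics/chk2.png

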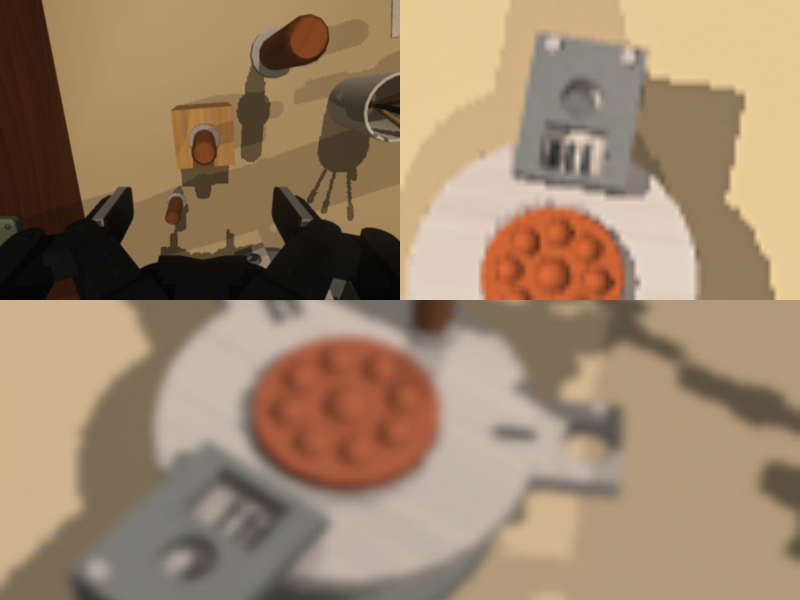

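Wrist view: the pin handle top is at about (286,214), close to the prediction. The three bars are in the window in the top view, but I want the exact angle, so I'll take a close wrist look at the window before fetching the pin.

```bash
python3 - <<'E'
from plant import arm
from h import *
s=arm.read_state();print(go(s,[.65,-.023,.2],0))
E
```

```text
([-0.609, 0.405, 0.076], [-0.0, 0.0, 0.002])
```

Emit:
play_rows(
  hand=[0,0,0,0,0,0,0,0,0,0],
  linear=[
    [-0.067,0.045,0],
    [-0.134,0.09,0],
    [-0.2,0.135,0],
    [-0.27,0.18,0.02],
    [-0.335,0.225,0.03],
    [-0.4,0.27,0.05],
    [-0.47,0.315,0.06],
    [-0.54,0.36,0.07],
    [-0.609,0.405,0.076],
    [-0.609,0.405,0.076],
  ],
  rot=[
    [0,0,0],
    [0,0,0],
    [0,0,0],
    [0,0,0],
    [0,0,0],
    [0,0,0],
    [0,0,0],
    [0,0,0],
    [0,0,0],
    [0,0,0],
  ],
)

```text
clock: 8.95
tcp_pos: [0.6512, -0.0323, 0.1985]
eef_rot: [0.001, 0.709, 0.705, -0.002]
ft_force: [-1.1, -1.5, -0.9]
width: 1.003
grip_force: 0.0
```

Emit:
play_rows(
  hand=[0,0],
  linear=[
    [0,0,0],
    [0,0,0],
  ],
  rot=[
    [0,0,0],
    [0,0,0],
  ],
)

```text
clock: 9.12
tcp_pos: [0.649, -0.0232, 0.2]
eef_rot: [-0.0, 0.707, 0.708, 0.0]
ft_force: [-0.6, 0.3, -0.0]
width: 1.0
grip_force: 0.0
```

```bash
python3 - <<'E'
from plant import arm
from h import *
s=arm.read_state();print(s["tcp_pos"],s["eef_rot"])
c=arm.camera("wrist");np.savez("w3.npz",**c,**{"tcp_pos":s["tcp_pos"],"eef_rot":s["eef_rot"]})
for P in([.6455,-.018,.082],[.677,-.0225,.082]):print(proj(c,P,s))
cv2.imwrite("pics/w3.png",cv2.resize(c["frame"][100:340,120:440],None,fx=2.5,fy=2.5,interpolation=cv2.INTER_CUBIC)[:,:,::-1])
E
```

```text
[ 0.64896147 -0.02318331  0.2000126 ] [-4.81730747e-04  7.06583275e-01  7.07629731e-01  8.16998787e-05]
[278.26908311 206.48653583]
[320.57435497 212.37948948]
```

View pics/w3.png

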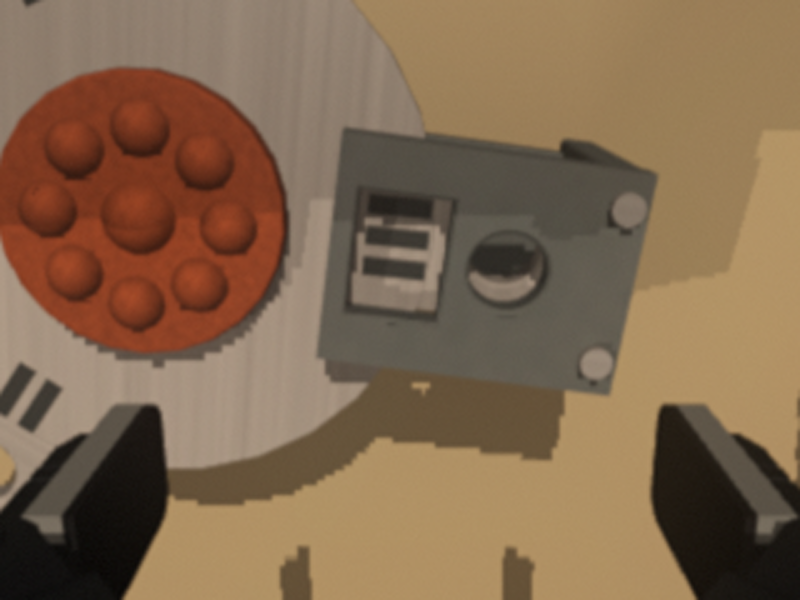

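The wrist crop shows the bars at (401,205), (397,237) and (394,267). The window corners are (359,188), (455,198), (437,319) and (347,308), and the plate hole is at (507,268).

```bash
python3 - <<'E'
from h import *
d=np.load("w3.npz");c=s=d
g=lambda u,v,z:hit(c,120+(u+.5)/2.5-.5,100+(v+.5)/2.5-.5,z,s)
W=np.mean([g(*p,.082) for p in[(359,188),(455,198),(437,319),(347,308)]],0);H=g(507,268,.082);M=g(397,236,.066);T=g(138,216,.083)
S=np.mean([g(628,211,.084),g(597,364,.084)],0)
e=np.mean([g(*p,.082) for p in[(345,129),(319,357)]],0);o=np.mean([g(*p,.082) for p in[(655,176),(609,394)]],0)
for n,p in dict(W=W,H=H,M=M,T=T,S=S,e=e,o=o).items():print(n,p.round(4))
ang=lambda a,b:np.arctan2(*(b-a)[1::-1])
x=o-e;phi=np.arctan2(x[1],x[0]);print("phi",phi,ang(W,H),ang(T,H))
n=np.array([-np.sin(phi),np.cos(phi)]);A=H[:2]-.112*np.array([np.cos(phi),np.sin(phi)])
print("A",A,"lateral M-W",(M-W)[:2]@n,"M angle",ang(A,M[:2])-phi, "bars dir",[ang(g(369,204,.066),g(434,208,.066)),ang(g(361,265,.066),g(427,271,.066))])
E
```

```text
W [ 0.6464 -0.0142  0.082 ]
H [ 0.6783 -0.0183  0.082 ]
M [ 0.6454 -0.0123  0.066 ]
T [ 0.5705 -0.0025  0.083 ]
S [ 0.7094 -0.0243  0.084 ]
e [ 0.6264 -0.0121  0.082 ]
o [ 0.7156 -0.0247  0.082 ]
phi -0.14121173773575588 -0.12740751442189918 -0.14516060787590024
A [ 0.56740831 -0.00250684] lateral M-W 0.0017764287350528786 M angle 0.016946544117301857 bars dir [np.float64(-0.06100896499389464), np.float64(-0.09249024249941153)]
```

The wheel is about +0.02 rad from target, well inside 0.08, and the hole is at about (0.678,-0.020). Now for the pin.

```bash
python3 - <<'E'
from plant import arm
from h import *
s=arm.read_state();print(go(s,[.448,.282,.2],0))
E
```

```text
([0.61, -0.4, 0.001], [-0.0, -0.0, 0.001])
```

Emit:
play_rows(
  hand=[0,0,0,0,0,0,0,0,0,0],
  linear=[
    [0.067,-0.045,0],
    [0.134,-0.09,0],
    [0.2,-0.133,0],
    [0.27,-0.178,0],
    [0.335,-0.22,0],
    [0.4,-0.264,0],
    [0.47,-0.31,0],
    [0.54,-0.354,0],
    [0.61,-0.4,0],
    [0.61,-0.4,0],
  ],
  rot=[
    [0,0,0],
    [0,0,0],
    [0,0,0],
    [0,0,0],
    [0,0,0],
    [0,0,0],
    [0,0,0],
    [0,0,0],
    [0,0,0],
    [0,0,0],
  ],
)

```text
clock: 10.0
tcp_pos: [0.4434, 0.2895, 0.2011]
eef_rot: [-0.002, 0.703, 0.711, 0.001]
ft_force: [-1.7, 2.1, 0.1]
width: 1.0
grip_force: 0.0
```

Emit:
play_rows(
  hand=[0,0],
  linear=[
    [0,0,0],
    [0,0,0],
  ],
  rot=[
    [0,0,0],
    [0,0,0],
  ],
)

```text
clock: 10.17
tcp_pos: [0.4489, 0.2816, 0.2006]
eef_rot: [0.0, 0.706, 0.708, 0.0]
ft_force: [-0.3, -0.3, -0.4]
width: 0.999
grip_force: 0.0
```

```bash
python3 - <<'E'
from plant import arm
from h import *
s=arm.read_state();print(s["tcp_pos"],s["eef_rot"]);c=arm.camera("wrist")
h=cv2.cvtColor(c["frame"],cv2.COLOR_RGB2HSV);m=cv2.inRange(h,(0,130,40),(11,255,255))
n,l,st,ce=cv2.connectedComponentsWithStats(m)
for i in range(1,n):
    if st[i,4]>300: print(st[i],ce[i].round(1),proj(c,hit(c,*ce[i],.12,s),s))
p=proj(c,[.448,.282,.136],s);print(p)
# handle: top end is lowest in the image? report blob rows and hit of both ends at both heights
E
```

```text
[0.44893976 0.28160133 0.20062354] [2.13129459e-04 7.06452084e-01 7.07760832e-01 1.13518556e-04]
[    0     0    97   339 20675] [ 34.3 191.4] [ 34.30486094 191.43467956]
[ 373    0  126   91 6581] [446.7  44. ] [446.7099225   43.95654156]
[ 262  193   40   58 1329] [282.  226.3] [282.00150489 226.26862302]
[223 295  26  46 609] [236.3 319.1] [236.33333333 319.08702791]
[ 64 389  48  31 973] [ 88.7 407.2] [ 88.6659815 407.2004111]
[280.9966372  237.82882145]
```

Emit:
play_rows(
  hand=[0,0,0,0,0,0.7,0.7,0.7,0.7,0.7],
  linear=[
    [0.004,0,0.05],
    [0.004,0,0.1],
    [0.004,0,0.15],
    [0.004,0,0.174],
    [0.004,0,0.174],
    [0.004,0,0.174],
    [0.004,0,0.174],
    [0.004,0,0.174],
    [0.004,0,0.174],
    [0.004,0,0.174],
  ],
  rot=[
    [0,0,0],
    [0,0,0],
    [0,0,0],
    [0,0,0],
    [0,0,0],
    [0,0,0],
    [0,0,0],
    [0,0,0],
    [0,0,0],
    [0,0,0],
  ],
  squeeze=60,
)

```text
clock: 11.05
tcp_pos: [0.4493, 0.2837, 0.1139]
eef_rot: [0.0, 0.707, 0.707, 0.0]
ft_force: [0.5, 0.8, -0.1]
width: 0.311
grip_force: 0.2
```

Emit:
play_rows(
  hand=[0.9,0.9,0.9,0.9],
  linear=[
    [0,0,0],
    [0,0,0],
    [0,0,0],
    [0,0,0],
  ],
  rot=[
    [0,0,0],
    [0,0,0],
    [0,0,0],
    [0,0,0],
  ],
)

```text
clock: 11.38
tcp_pos: [0.4493, 0.2837, 0.114]
eef_rot: [0.0, 0.707, 0.707, 0.0]
ft_force: [-1.8, -0.6, 9.2]
width: 0.288
grip_force: 58.2
```

Emit:
play_rows(
  hand=[0.9,0.9,0.9,0.9,0.9,0.9,0.9],
  linear=[
    [0,0,-0.03],
    [0,0,-0.08],
    [0,0,-0.14],
    [0,0,-0.2],
    [0,0,-0.22],
    [0,0,-0.22],
    [0,0,-0.22],
  ],
  rot=[
    [0,0,0],
    [0,0,0],
    [0,0,0],
    [0,0,0],
    [0,0,0],
    [0,0,0],
    [0,0,0],
  ],
)

```text
clock: 11.97
tcp_pos: [0.4491, 0.2834, 0.2232]
eef_rot: [0.0, 0.707, 0.707, 0.0]
ft_force: [-0.7, -0.5, -2.6]
width: 0.292
grip_force: 59.3
```

```bash
python3 - <<'E'
from plant import arm
from h import *
s=arm.read_state();print(s["tcp_pos"],s["eef_rot"],s["ft_force"],s["width"],s["grip_force"])
c=arm.camera("wrist");sc=arm.camera("scene")
p=s["tcp_pos"];u=proj(sc,[p[0],p[1],p[2]-.01]).astype(int);print(u)
b=np.zeros((420,800,3),np.uint8)
b[:,:560]=c["frame"];b[:400,560:]=cv2.resize(sc["frame"][u[1]-60:u[1]+40,u[0]-30:u[0]+30],(240,400))
cv2.imwrite("pics/held.png",b[:,:,::-1])
for k in(.03,-.024,-.042,-.102): print(proj(c,q(s["eef_rot"]).apply([0,0,6e-3-k])+p,s),proj(sc,q(s["eef_rot"]).apply([0,0,6e-3-k])+p)-u+[30,60])
E
```

```text
[0.44911893 0.28343895 0.22321063] [7.17130832e-05 7.07016396e-01 7.07197134e-01 1.57176739e-04] [-0.68148322 -0.53703944 -2.6193083 ] 0.2915064791046673 59.3484753370285
[445 194]
[281.8839843  334.25555026] [35.86346949 48.70953544]
[282.4437249  263.70191816] [27.28359902 67.49525814]
[282.55715589 249.40428075] [24.61705919 73.33367704]
[282.81421593 217.00262918] [16.3450646  91.44530205]
```

View pics/held.png

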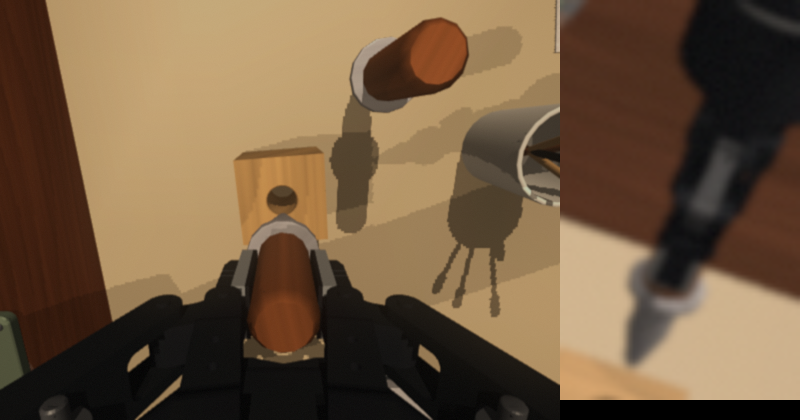

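The pin is held upright; collar at about (284,250) and handle top at (283,320), close to the tool axis. I carry it over the hole.

Emit:
play_rows(
  hand=[0.9,0.9,0.9,0.9,0.9,0.9,0.9,0.9,0.9,0.9],
  linear=[
    [-0.06,0.045,0],
    [-0.12,0.09,0],
    [-0.18,0.135,0],
    [-0.24,0.18,0],
    [-0.3,0.226,0],
    [-0.36,0.271,0],
    [-0.42,0.316,0],
    [-0.48,0.361,0],
    [-0.54,0.406,0],
    [-0.607,0.456,0],
  ],
  rot=[
    [0,0,0],
    [0,0,0],
    [0,0,0],
    [0,0,0],
    [0,0,0],
    [0,0,0],
    [0,0,0],
    [0,0,0],
    [0,0,0],
    [0,0,0],
  ],
)

```text
clock: 12.9
tcp_pos: [0.6774, -0.0209, 0.2219]
eef_rot: [-0.001, 0.707, 0.707, -0.001]
ft_force: [1.4, 0.6, -2.0]
width: 0.289
grip_force: 59.5
```

Emit:
play_rows(
  hand=[0.9,0.9,0.9,0.9],
  linear=[
    [0,0,0],
    [0,0,0],
    [0,0,0],
    [0,0,0],
  ],
  rot=[
    [0,0,0],
    [0,0,0],
    [0,0,0],
    [0,0,0],
  ],
)

```text
clock: 13.23
tcp_pos: [0.6766, -0.0185, 0.2227]
eef_rot: [-0.001, 0.706, 0.708, -0.0]
ft_force: [-0.6, -0.6, -1.9]
width: 0.291
grip_force: 59.7
```

```bash
python3 - <<'E'
from plant import arm
from h import *
s=arm.read_state();print(s["tcp_pos"],s["eef_rot"],s["ft_force"])
print(go(s,[.6773,-.020,.19],0),s["joints"])
E
```

```text
[ 0.67664398 -0.01851285  0.22266985] [-6.57284169e-04  7.06461461e-01  7.07751158e-01 -2.66094359e-04] [-0.61276657 -0.62001218 -1.87255266]
([-0.003, 0.001, 0.065], [-0.001, -0.0, 0.001]) [ 0.10284476  0.92782969 -0.32460919  1.08393915  0.27998676  1.17146007
 -0.20608617]
```

Emit:
play_rows(
  hand=[0.9,0.9,0.9,0.9,0.9,0.9],
  linear=[
    [-0.003,0.001,0.03],
    [-0.003,0.001,0.06],
    [-0.003,0.001,0.075],
    [-0.003,0.001,0.09],
    [-0.003,0.001,0.1],
    [-0.003,0.001,0.1],
  ],
  rot=[
    [0,0,0],
    [0,0,0],
    [0,0,0],
    [0,0,0],
    [0,0,0],
    [0,0,0],
  ],
)

```text
clock: 13.73
tcp_pos: [0.6774, -0.0209, 0.1726]
eef_rot: [-0.0, 0.707, 0.707, -0.0]
ft_force: [0.8, -0.5, -2.3]
width: 0.287
grip_force: 59.8
```

```bash
python3 - <<'E'
from plant import arm
from h import *
s=arm.read_state();print(s["tcp_pos"],s["ft_force"],s["moment"])
c=arm.camera("wrist");sc=arm.camera("scene")
b=np.zeros((420,800,3),np.uint8)
b[:,:400]=c["frame"][:,80:480];b[:400,400:]=cv2.resize(sc["frame"][190:290,210:310],(400,400))
cv2.imwrite("pics/ins.png",b[:,:,::-1])
E
```

```text
[ 0.677358   -0.02089932  0.17260014] [ 0.7765443  -0.53164775 -2.25416545] [-0.05999337  0.05916211 -0.00819972]
```

View pics/ins.png

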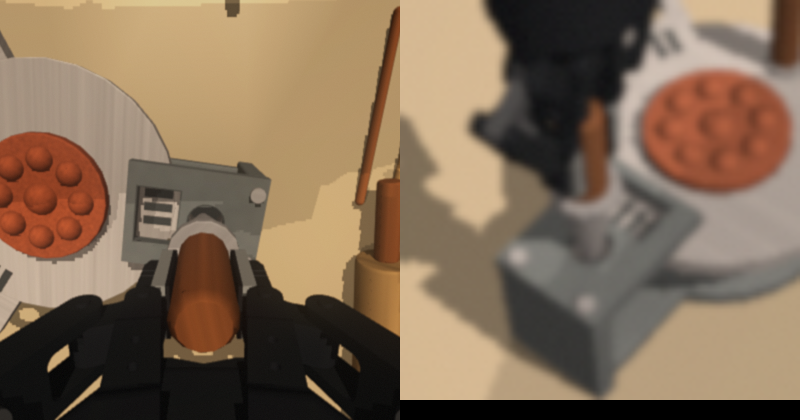

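The tip has entered the plate hole and the force is near zero. I continue down, watching the force.

Emit:
play_rows(
  hand=[0.9,0.9,0.9,0.9,0.9,0.9],
  linear=[
    [0,0,0.01],
    [0,0,0.02],
    [0,0,0.026],
    [0,0,0.032],
    [0,0,0.036],
    [0,0,0.036],
  ],
  rot=[
    [0,0,0],
    [0,0,0],
    [0,0,0],
    [0,0,0],
    [0,0,0],
    [0,0,0],
  ],
)

```text
clock: 14.33
tcp_pos: [0.6777, -0.0211, 0.1549]
eef_rot: [-0.0, 0.707, 0.707, 0.0]
ft_force: [1.0, 1.1, -2.9]
width: 0.29
grip_force: 59.7
```

Emit:
play_rows(
  hand=[0.9,0.9,0.9,0.9,0.9,0.9,0.9],
  linear=[
    [0,0,0.006],
    [0,0,0.012],
    [0,0,0.018],
    [0,0,0.024],
    [0,0,0.028],
    [0,0,0.032],
    [0,0,0.032],
  ],
  rot=[
    [0,0,0],
    [0,0,0],
    [0,0,0],
    [0,0,0],
    [0,0,0],
    [0,0,0],
    [0,0,0],
  ],
)

```text
clock: 14.92
tcp_pos: [0.6777, -0.0211, 0.1389]
eef_rot: [-0.0, 0.707, 0.707, 0.0]
ft_force: [2.5, 0.9, -4.1]
width: 0.292
grip_force: 59.6
```

Emit:
play_rows(
  hand=[0.9,0.9,0.9,0.9,0.9,0.9],
  linear=[
    [0,0,0.005],
    [0,0,0.01],
    [0,0,0.015],
    [0,0,0.019],
    [0,0,0.022],
    [0,0,0.022],
  ],
  rot=[
    [0,0,0],
    [0,0,0],
    [0,0,0],
    [0,0,0],
    [0,0,0],
    [0,0,0],
  ],
)

```text
clock: 15.42
tcp_pos: [0.6777, -0.0212, 0.128]
eef_rot: [-0.0, 0.707, 0.707, 0.0]
ft_force: [3.3, 2.1, -4.8]
width: 0.288
grip_force: 59.5
```

Emit:
play_rows(
  hand=[0.9,0.9,0.9,0.9,0.9],
  linear=[
    [0,0,0.002],
    [0,0,0.004],
    [0,0,0.006],
    [0,0,0.008],
    [0,0,0.008],
  ],
  rot=[
    [0,0,0],
    [0,0,0],
    [0,0,0],
    [0,0,0],
    [0,0,0],
  ],
)

```text
clock: 15.83
tcp_pos: [0.6778, -0.0211, 0.126]
eef_rot: [0.0, 0.707, 0.707, 0.0]
ft_force: [-9.1, 3.2, 23.3]
width: 0.29
grip_force: 62.2
```

The collar is seated at TCP z 0.126 with 23 N upward. I release and rise.

Emit:
play_rows(
  hand=[0.5,0.2,0,0,0,0,0,0,0,0],
  linear=[
    [0,0,0],
    [0,0,0],
    [0,0,0],
    [0,0,0],
    [0,0,0],
    [0,0,-0.04],
    [0,0,-0.1],
    [0,0,-0.17],
    [0,0,-0.22],
    [0,0,-0.22],
  ],
  rot=[
    [0,0,0],
    [0,0,0],
    [0,0,0],
    [0,0,0],
    [0,0,0],
    [0,0,0],
    [0,0,0],
    [0,0,0],
    [0,0,0],
    [0,0,0],
  ],
)

```text
clock: 16.67
tcp_pos: [0.6791, -0.0211, 0.2396]
eef_rot: [0.002, 0.707, 0.707, 0.003]
ft_force: [0.8, -0.3, -0.4]
width: 1.007
grip_force: 0.0
```

```bash
python3 - <<'E'
from plant import arm
from h import *
s=arm.read_state();print(s["tcp_pos"],s["ft_force"],s["width"])
c=arm.camera("wrist");sc=arm.camera("scene")
print([proj(sc,[.6777,-.021,z])[:].round(1) for z in(.148,.088,.082)],[proj(c,[.6777,-.021,z],s).round(1) for z in(.148,.088,.082)])
h=cv2.inRange(cv2.cvtColor(sc["frame"],cv2.COLOR_RGB2HSV),(0,110,30),(14,255,255))
n,l,st,ce=cv2.connectedComponentsWithStats(h)
for i in range(1,n):
    if st[i,4]>40 and 220<ce[i][0]<320 and 180<ce[i][1]<290: print(st[i],ce[i].round(1))
b=np.zeros((420,800,3),np.uint8)
b[:,:400]=c["frame"][:,80:480];b[:400,400:]=cv2.resize(sc["frame"][190:290,210:310],(400,400))
cv2.imwrite("pics/end.png",b[:,:,::-1])
E
```

```text
[ 0.67906641 -0.02114914  0.23960282] [ 0.80979136 -0.33996338 -0.38641211] 1.0065274585236899
[array([254.6, 232. ]), array([256.2, 248.9]), array([256.4, 250.5])] [array([279.8, 224. ]), array([280.1, 201.8]), array([280.1, 200.1])]
[304 184   8  23 135] [307.4 194.6]
[271 208  37  30 872] [288.6 222.4]
[250 229  12  24 230] [256.1 240.1]
```

View pics/end.png

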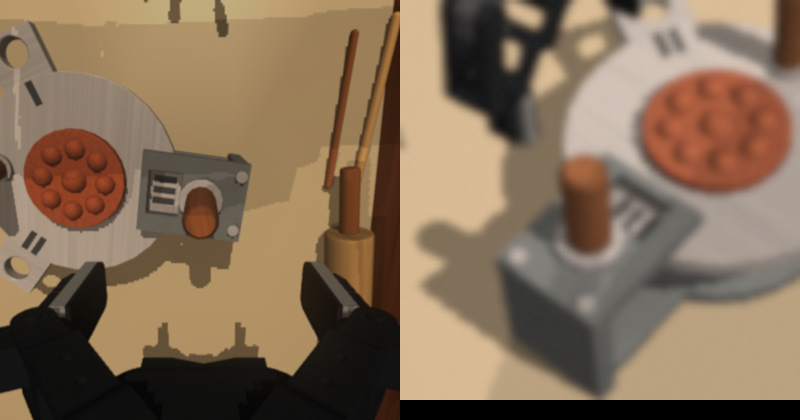

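The pin stands upright with its collar flat on the plate, seen at (200,195) in the wrist view and (590,245) in the scene crop. The gripper is clear of everything, so I hand the job in.

```bash
python3 -c "
from plant import arm
print(arm.job_done())"
```

```text
the job is handed in; nothing more can be done
None
```

I turned the wheel to the three-bar mark, pushed the middle-sized taper pin home through plate and wheel with its collar flat on the plate, released it, and handed the job in at about 17 s on the robot clock; no verdict was returned.

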